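# Hang the go ring gauge back beside its no-go mate

### The job

The shaft has been checked and its go ring gauge is still sitting on the journal: draw the ring off the end of the shaft and hang it up on the rack, on the hook that already holds its no-go mate, the ring of the same diameter with a groove round its rim. The mate is hanging too near the tip of the hook, so it has to be slid back along the hook to make room, without coming off it. Leave both rings hanging freely on that one hook, and leave the other rings and tools where they are.

Things in the scene. Friction and masses are not known exactly. Their poses are not given: they have to be found in the camera images.
- go_ring: The go ring gauge to be hung up: plain smooth steel ring, (mm) outer diameter 56, bore 30, 20 thick along its axis, about 0.28 kg. Origin at its centre (in the bore, mid-thickness); its x axis is the ring's axis. It starts on the journal of the clamped shaft, axis level, resting on the journal by the top of its bore, 59 above the granite.
- fixture: Shaft clamped level in a vee block, one fixed piece on the granite (top at z = 0.08 m). Sizes in mm. Origin on the granite below the shaft's shoulder; the shaft's axis is 60 higher, along the fixture's x. Behind the shoulder the shaft is 40 in diameter to x = 172; vee block x = 45 to 125, 66 wide, 52 high; its clamp at x = 85 is 16 long, 80 across and reaches 120 above the granite.
- shaft_end (a point): Centre of the free end of the shaft's journal, at x = -46 mm of the fixture, 60 mm above the granite. The journal, on which the go ring sits, is 28 mm in diameter and 46 mm long from this end to the 40 shoulder (towards the fixture's +x), so the ring comes off towards -x. Same axes as the fixture.
- rack: Gauge rack fixed on the granite: (mm) a level rail 352 long, 12 thick, 25 high, its top 142.5 above the granite, on two posts at y = -170 and 170 with feet reaching to x = -85. Origin on the granite below the middle of the rail's front face; y runs along the rail, x away from the hooks, which stick out of the front face towards -x at y = -110, 0 and 110. Each hook holds one ring.
- middle_hook (a point): Root of the middle hook's axis at the rail's front face, 130 mm above the granite, axes as the rack's. All three hooks are alike: (mm) round rod 8 in diameter, level from x = 0 to -66, then turned up to a round tip that ends at x = -76 with its top 14 above the axis. A ring of 30 bore hangs with its centre 11 below the hook's axis (119 above the granite).
- nogo_ring_mid (a point): Centre of the no-go mate: steel ring (mm), outer diameter 56, bore 30, 20 thick, about 0.27 kg, a groove round its rim; x is the ring's axis. It hangs loose on any one of the hooks, its centre 40 to 50 in front of the rail: no room for a second ring before it until it is slid back (the two need 40 of the 64 usable). It slides at a push of 1 to 3 N, best near the hook's height.
- nogo_ring: The same no-go mate; this origin is the point of its bore that touches the top of the hook at the start, 15 mm from its centre.
- big_ring_mid (a point): Centre of the largest ring on the rack, another gauge hanging on its own hook: outer diameter 72, bore 44, 22 mm thick. Not to be disturbed.
- small_ring_mid (a point): Centre of the smallest ring on the rack, another gauge hanging on its own hook: outer diameter 42, bore 22, 18 mm thick, with a groove. Not to be disturbed.
- setup_block: Steel set-up block with six holes, 76 x 51 x 25 mm, lying on the granite. Origin at the centre of its underside, long side along x. Not to be disturbed.
- micrometer: Grey outside micrometer lying on the granite, 14 mm high. Origin on the granite at the centre of its 40 mm radius C frame, the thimble reaching 104 mm along x. Not to be disturbed.
Not all that is in view belongs to the job. Leave any brown or green look-alike of the go_ring alone.

How it is judged (in metres and radians):
On the way:
1. the go ring has been drawn clear of the end of the journal (x of go_ring in the frame of fixture below -0.058 m), for 0.1 s.
At the end, for the whole second after the job is handed in: Both 56 mm rings hang at rest (under 30 mm/s) on the mate's own hook: each centre 119 mm above the granite, within 4; the go ring's 20 to 62 and the mate's 0 to 45 mm in front of the rail, less than 55 mm apart; other rings, block and micrometer moved less than 15 mm (z of go_ring in the frame of rack between 0.115 and 0.123 m and x of go_ring in the frame of rack between -0.062 and -0.02 m and z of nogo_ring_mid in the frame of rack between 0.115 and 0.123 m and x of nogo_ring_mid in the frame of rack between -0.045 and 0 m and horizontal distance between go_ring and nogo_ring_mid below 0.055 m and linear speed of each of go_ring, nogo_ring below 0.03 m/s and distance of each of big_ring_mid, small_ring_mid, setup_block, micrometer from where it was at the start of the episode below 0.015 m); the robot touches nothing.
It fails at once if the no-go mate comes off its hook (x of nogo_ring_mid in the frame of rack below -0.068 m or z of nogo_ring_mid in the frame of rack below 0.105 m or distance of nogo_ring_mid from where it was at the start of the episode above 0.06 m).
It fails at once if another ring on the rack is disturbed (more than 15 mm) (distance of any of big_ring_mid, small_ring_mid from where it was at the start of the episode above 0.015 m).
It fails at once if the set-up block or the micrometer is disturbed (more than 15 mm) (distance of any of setup_block, micrometer from where it was at the start of the episode above 0.015 m).
It also fails if it takes over 45 s, if anything falls off the work surface, if the arm or the gripper's body presses on something with over 40 N, if the wrist force passes 120 N, or if a joint passes its speed limit or range.

### The arm

A 6-joint arm with a two-finger parallel gripper is mounted at the origin on the work surface. World frame = base frame: x ahead of the robot, y to its left, z up, the work surface at z = 0. Lengths are in mm, angles in rad, forces in N, time in s.
With the tool pointing down it reaches from about 425 to 950 mm from the base axis. Payload 14.7 kg.
Tool frame: the origin (TCP) lies at the centre of the arm's flange, where the gripper is bolted on; the fingertips stand 173 mm ahead of it and the grasp point (between the pads) lies 155 mm ahead of it (ctrl.tcp_to_grasp is the z of the grasp point in the tool frame, in mm); z points along the fingers, y is the line along which they close (so a half turn about z gives the same grasp; the last joint's range is limited). The gripper opens to 85 mm and grips with 20 to 120 N. Pads are 22 mm wide; open, the fingers measure 114 mm over their backs; the gripper's body (76 mm by 85 mm) begins 54 mm behind the grasp point. The pads swing forward as they close: fully open they stand 13 mm farther back than shut.
Start: joints at [-1.393, 0.48, 1.596, -0, 1.065, -0.047], TCP at [144.91, -633.636, 404.697] pointing down, gripper open.
Joint ranges: [-2.75, 2.75], [-0.82, 2.05], [0.23, 2.67], [-1.56, 4.7], [0.09, 2.69], [-2.92, 2.92]. Speed limits (rad/s): [1.89, 1.89, 2.39, 3.01, 3.01, 3.01].

### API

Orientations are given as a unit quaternion [w, x, y, z].
In Python, from bench import ctrl gives the robot as it stands.
- The arm moves only by the tool apply_moves, never from a script. Its argument "commands" is a list of rows, each a list of 6 numbers: the shift along the world's x, y, z in units of 30 mm (1.0 is 30 mm), then the turn, a rotation vector about the world's x, y, z in units of 5 degrees (1.0 is 5 degrees). A call has 1 to 8 rows; each row is the pose to reach, as a shift and turn from the pose commanded when the call began; what a row does not reach only later rows make up. A row lasts 1/10 s, in which the tool goes at most 50 mm and 8.59 degrees, less where a joint would pass 70% of its speed; a pose out of reach is approached as far as the arm can. A call with a gripper value outside its range is refused whole. "fingers" is the closure, from 0 (fully open) to 1 (shut), set as the call begins (left out, the last holds). The fingers move at their own pace and stop on an object; the grip force is fixed at half the most. Time passes only in rows, so rows that repeat a pose let the fingers close. It gives the time, the measured TCP pose, the force, the opening and the grip force at its end, in the units of the state.
- ctrl.observe(): the state, without advancing time (a new reading comes with each control period).
- ctrl.camera(name): name is "scene" or "top" or "wrist"; returns the picture (384x512x3 uint8, red, green, blue); there is no depth.
- ctrl.calibration(name): a dict with "fx", "fy", "cx", "cy" (pixels), "k1" (the pictures are not rectified: a ray, as slopes to the right and down, at radius r is drawn at 1 + k1 r^2 times it, then the intrinsics apply), "xyz" and "attitude" of the camera in the world; the wrist camera has in their place "T_tool_cam" (4x4, takes a point from camera to tool coordinates, whose origin is the TCP and whose axes are the flange's). Camera axes: x right, y down, z forward; pixel columns grow to the right and rows downward; lengths in mm; the calibration is good to about 2 mm. A picture is of the moment at which its call begins: read the wrist's pose just before it. calibration takes no time and is no camera call.
- ctrl.close_job(): hands the job in; it is judged then, once.
The state is a dict: "clock": time; "joint_positions": joint angles; "qvel": joint speeds; "tau": joint torques, N m; "tcp_pos": TCP position; "ee_rot": TCP orientation; "force": force on the tool from outside, world axes, zero at the start; "torque": the same for the moment, N m; "finger_gap": finger opening in mm; "gripper_force": force on a finger pad.
Only numpy, scipy, OpenCV 4.12 (cv2) and the standard library are available. Lean on these libraries where they do the work, as an engineer would, in place of code of your own. Each camera call takes 0.05 s, during which the arm holds its last target. There are 200 camera calls.

## Working session

There is one attempt and no reset: what is moved stays moved. The work goes in short steps, Python scripts to look and compute and a tool call to move; the robot and the scene stay as the last step left them, time stands still between calls to the robot, and variables do not carry over. Pictures are saved under pics/ and viewed, at most 10 in all, crops included, and the job is handed in when it is done.

Besides the shell and the picture viewer there is one more tool, called after "Call:" by a JSON object that holds its "op" and its "data", one argument or row to a line. apply_moves: Moves the arm, as the interface text tells. Its arguments: {"type":"object","properties":{"commands":{"type":"array","items":{"type":"array","items":{"type":"number"}}},"fingers":{"type":"number"}},"required":["commands"]}

```bash
ls; mkdir -p pics; python3 - <<'E'
from bench import ctrl
import cv2,numpy as np
np.set_printoptions(precision=4,suppress=True)
for n in("scene","top"):
    im=ctrl.camera(n); cv2.imwrite(f"pics/{n}0.png",im[:,:,::-1]); 
for n in("scene","top","wrist"): print(n,ctrl.calibration(n))
s=ctrl.observe();print(s)
a=[cv2.imread(f"pics/{n}0.png") for n in("scene","top")]
E
```

```text
pics
scene {'fx': 437.13553923003064, 'fy': 437.13553923003064, 'cx': 249.32673798923963, 'cy': 190.26749477564064, 'k1': -0.10721302203251311, 'xyz': array([1033.0161,   46.9449,  992.8014]), 'attitude': array([-0.2138,  0.6557,  0.6903, -0.2185])}
top {'fx': 377.57069555566704, 'fy': 377.57069555566704, 'cx': 251.0591417244227, 'cy': 190.81544089127874, 'k1': -0.12588008155170094, 'xyz': array([ 255.9899,   34.5457, 1204.6245]), 'attitude': array([-0.0628,  0.7111, -0.6973,  0.0644])}
wrist {'fx': 273.4323954892304, 'fy': 273.4323954892304, 'cx': 250.94433601446522, 'cy': 194.0756275401629, 'k1': -0.013626128101380862, 'T_tool_cam': array([[ 0.0004, -0.9507, -0.31  , 78.7412],
       [ 1.    ,  0.0004,  0.0001,  1.13  ],
       [ 0.0001, -0.31  ,  0.9507, 31.5356],
       [ 0.    ,  0.    ,  0.    ,  1.    ]])}
{'clock': 0.1, 'joint_positions': array([-1.3926,  0.4808,  1.5968,  0.    ,  1.0651, -0.0466]), 'qvel': array([ 0.0009, -0.0016, -0.002 ,  0.0007,  0.0016, -0.0004]), 'tau': array([  0.0022, -95.2254, -43.104 ,   0.0001,   0.0051,   0.    ]), 'tcp_pos': array([ 144.873 , -633.4624,  404.1373]), 'ee_rot': array([-0.0005,  0.9937,  0.1121, -0.    ]), 'force': array([ 0.6295, -0.0261, -0.0536]), 'torque': array([-0.0078, -0.0115,  0.0225]), 'gripper_force': 0.0, 'finger_gap': 85.33702529623345}
```

View pics/scene0.png

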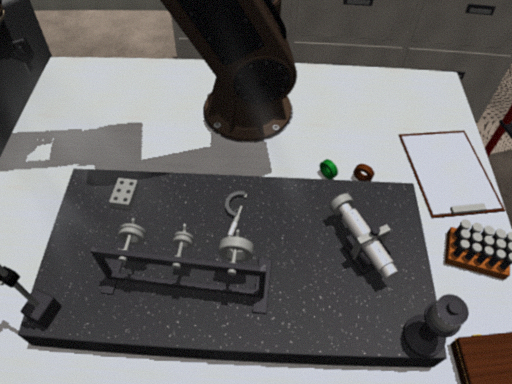

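View pics/top0.png

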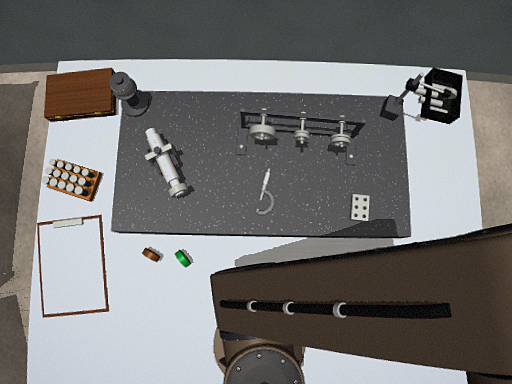

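The scene view shows the rack with three rings: (131,231), (183,238) and big (236,243). The shaft lies to the right, with the go ring at its end (341,201). In the top view the rings are at (262,132) big, (302,137) small and (341,140) mid; the go ring is at (178,190).

Candidates for the go ring (top pixels): grey ring on the journal (178,190), green (183,258), brown (151,254). I choose the grey one on the journal. Candidates for the mate: (262,132) is biggest, (302,137) is smallest, and (341,140) is 56 mm with a groove. I choose (341,140). I'll check both in a close crop.

```bash
cat > h.py <<'E'
import numpy as np,cv2
from scipy.spatial.transform import Rotation as R
from bench import ctrl
np.set_printoptions(precision=2,suppress=True)
def q2R(q): return R.from_quat(q,scalar_first=True).as_matrix()
def cam(n,s=None):
    c=ctrl.calibration(n); K=np.array([[c['fx'],0,c['cx']],[0,c['fy'],c['cy']],[0,0,1]])
    if n=="wrist":
        T=np.eye(4);T[:3,:3]=q2R(s['ee_rot']);T[:3,3]=s['tcp_pos'];T=T@c['T_tool_cam'];return K,c['k1'],T[:3,:3],T[:3,3]
    return K,c['k1'],q2R(c['attitude']),np.array(c['xyz'])
def ray(C,p):
    K,k,Rm,o=C; u=cv2.undistortPoints(np.array(p,float).reshape(1,1,2),K,np.array([k,0,0,0.]))[0,0]
    d=Rm@np.array([*u,1]);return o,d/np.linalg.norm(d)
def onz(C,p,z):
    o,d=ray(C,p);return o+d*(z-o[2])/d[2]
def two(r1,r2):
    (a,d),(b,e)=r1,r2; t=np.linalg.lstsq(np.c_[d,-e],b-a,rcond=None)[0]
    p,q=a+d*t[0],b+e*t[1];return (p+q)/2,np.linalg.norm(p-q)
def proj(C,P):
    K,k,Rm,o=C; v=Rm.T@(np.array(P,float)-o); return cv2.projectPoints(v.reshape(1,3),np.zeros(3),np.zeros(3),K,np.array([k,0,0,0.]))[0].ravel()
E
python3 - <<'E'
from h import *
# sanity: robot base
for n in("scene","top"): print(n,proj(cam(n),[0,0,0]))
t=cv2.imread('pics/top0.png');s=cv2.imread('pics/scene0.png')
f=lambda im,x,y,w,h:cv2.resize(im[y:y+h,x:x+w],(400,300),interpolation=cv2.INTER_CUBIC)
g=np.vstack([np.hstack([f(t,235,90,140,105),f(t,130,115,120,90)]),np.hstack([f(s,85,180,200,150),f(s,310,180,120,90)])])
cv2.imwrite('pics/crop1.png',g)
E
```

```text
scene [247.73 109.02]
top [259.09 342.64]
```

View pics/crop1.png

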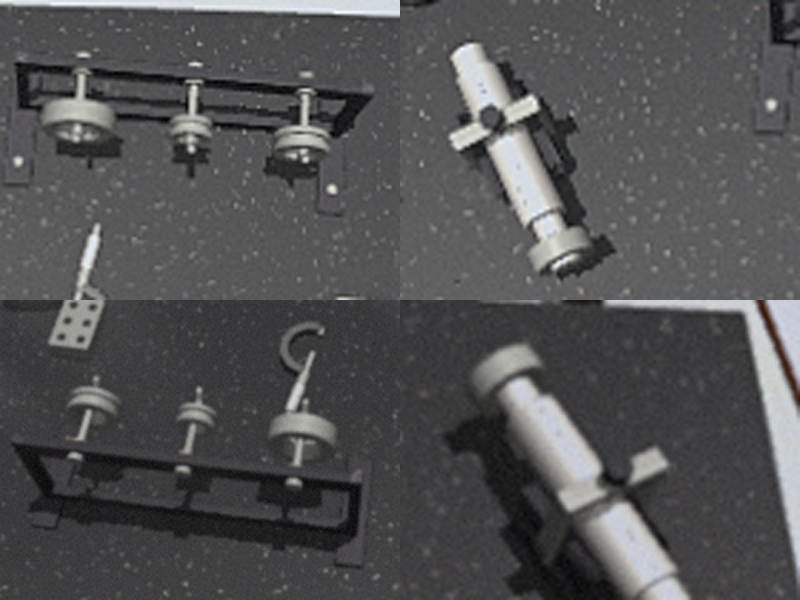

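```bash
python3 - <<'E'
from h import *
T,S=cam('top'),cam('scene')
a=lambda x,y:(235+x*.35,90+y*.35); b=lambda x,y:(130+(x-400)*.3,115+y*.3)
c=lambda x,y:(85+x*.5,180+(y-300)*.5); d=lambda x,y:(310+(x-400)*.3,180+(y-300)*.3)
print('go',two(ray(T,b(560,250)),ray(S,d(506,374))), onz(T,b(560,250),139))
print('mate',two(ray(T,a(302,145)),ray(S,c(93,405))), onz(T,a(302,145),199))
for n,p in dict(big=(82,76),mid=(193,82),mate=(304,92)).items(): print('root',n,onz(T,a(*p),210))
print('rail front ends',onz(T,a(20,68),222.5),onz(T,a(366,102),222.5))
for n,p in dict(far=(467,48),shoulder=(543,213),end=(568,262)).items(): print('shaft',n,onz(T,b(*p),140))
E
```

```text
go (array([447.45, 244.13, 142.68]), np.float64(0.6409483157106522)) [448.09 244.52 139.  ]
mate (array([ 587.12, -215.4 ,  198.13]), np.float64(1.3117764742425124)) [ 586.72 -214.51  199.  ]
root big [648.28   2.84 210.  ]
root mid [ 644.79 -105.92  210.  ]
root mate [ 637.73 -215.58  210.  ]
rail front ends [650.31  63.24 222.5 ] [ 624.72 -273.45  222.5 ]
shaft far [630.24 339.33 140.  ]
shaft shoulder [480.27 261.03 140.  ]
shaft end [437.54 236.81 140.  ]
```

Call:
{"op": "apply_moves", "data": {
  "commands": [
    [11.2,12.8,1.6,0,0,3],
    [11.2,12.8,1.6,0,0,3],
    [11.2,12.8,1.6,0,0,3],
    [11.2,12.8,1.6,0,0,3],
    [11.2,12.8,1.6,0,0,3],
    [11.2,12.8,1.6,0,0,3],
    [11.2,12.8,1.6,0,0,3],
    [11.2,12.8,1.6,0,0,3]
  ]
}}

```text
clock: 0.9
tcp_pos: [408.0, -332.1, 442.3]
ee_rot: [-0.0, 0.971, 0.241, -0.0]
force: [0.6, -1.0, 0.4]
finger_gap: 85.8
gripper_force: 0.0
```

```bash
python3 -c "
from h import *
s=ctrl.observe();print(s['clock'],s['tcp_pos'],s['ee_rot'],s['joint_positions'])"
```

```text
0.9 [ 408.04 -332.14  442.26] [-0.    0.97  0.24 -0.  ] [-0.74  0.27  1.83  0.    1.04  0.34]
```

Call:
{"op": "apply_moves", "data": {
  "commands": [
    [2,7,0,0,0,0],
    [2,7,0,0,0,0],
    [2,7,0,0,0,0],
    [2,7,0,0,0,0],
    [2,10,0,0,0,0],
    [2,14,0,0,0,0],
    [2,14,0,0,0,0],
    [2,14,0,0,0,0]
  ]
}}

```text
clock: 1.7
tcp_pos: [466.2, 60.3, 442.1]
ee_rot: [0.0, 0.971, 0.241, -0.0]
force: [1.2, -0.4, 0.8]
finger_gap: 85.1
gripper_force: 0.0
```

Call:
{"op": "apply_moves", "data": {
  "commands": [
    [-0.7,5.6,0,0,0,0],
    [-0.7,5.6,0,0,0,0],
    [-0.7,5.6,0,0,0,0],
    [-0.7,5.6,0,0,0,0],
    [-0.7,5.6,0,0,0,0],
    [-0.7,5.6,0,0,0,0],
    [-0.7,5.6,0,0,0,0]
  ]
}}

```text
clock: 2.4
tcp_pos: [445.8, 225.5, 442.0]
ee_rot: [0.0, 0.971, 0.241, -0.0]
force: [0.1, -0.1, 0.3]
finger_gap: 85.4
gripper_force: 0.0
```

```bash
python3 - <<'E'
from h import *
s=ctrl.observe();im=ctrl.camera('wrist');cv2.imwrite('pics/w1.png',im[:,:,::-1])
np.save('s1.npy',s,allow_pickle=True)
print(s['clock'],s['tcp_pos'],s['ee_rot'],s['joint_positions'])
C=cam('wrist',s)
for P in([447,244,140],[437,237,140],[480,261,140],[630,339,140]):print(proj(C,P))
E
```

```text
2.4 [445.79 225.53 442.02] [ 0.    0.97  0.24 -0.  ] [ 0.41  0.23  1.89 -0.    1.03  1.49]
[234.53 175.81]
[236.22 187.21]
[234.24 138.9 ]
[231.88 -75.84]
```

View pics/w1.png

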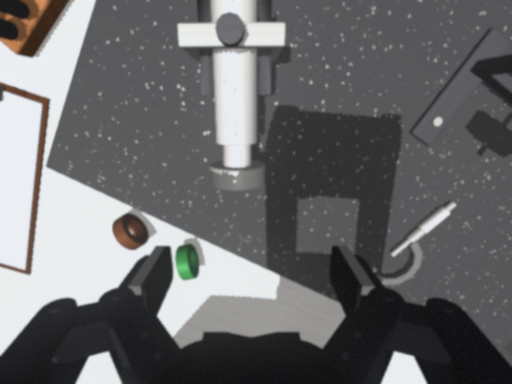

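The wrist view shows the grey go ring at (236,176) on the journal. The shaft runs up to the clamp at (231,35), and green and brown rings are at (187,262) and (130,231). I'll measure the edges.

```bash
python3 - <<'E'
from h import *
s=np.load('s1.npy',allow_pickle=True).item();C=cam('wrist',s)
g=cv2.cvtColor(cv2.imread('pics/w1.png'),cv2.COLOR_BGR2GRAY).astype(int)
P=[]
for r in list(range(60,135,10)):
    c=np.where(g[r,195:280]>150)[0]+195; P.append(onz(C,((c[0]+c[-1])/2,r),140)); print(r,c[0],c[-1],P[-1])
for r in range(146,194,2): 
    c=np.where(g[r,195:280]>95)[0]+195; print(r,(c[0],c[-1]) if len(c) else None,g[r,236])
P=np.array(P);d=P[0]-P[-1];print(np.degrees(np.arctan2(d[1],d[0])))
print('tool yaw',np.degrees(2*np.arctan2(s['ee_rot'][2],s['ee_rot'][1])))
for r in(160,164,188): print(r,onz(C,(236,r),167),onz(C,(236,r),139))
E
```

```text
60 214 253 [542.33 293.25 140.  ]
70 198 253 [531.54 295.94 140.  ]
80 215 253 [527.6 285.3 140. ]
90 215 253 [519.9  281.41 140.  ]
100 214 253 [511.83 277.86 140.  ]
110 216 253 [504.25 272.98 140.  ]
120 216 253 [496.07 268.84 140.  ]
130 217 253 [487.94 264.19 140.  ]
146 (np.int64(217), np.int64(263)) 233
148 (np.int64(196), np.int64(262)) 237
150 (np.int64(195), np.int64(250)) 236
152 (np.int64(197), np.int64(250)) 236
154 (np.int64(210), np.int64(250)) 236
156 (np.int64(203), np.int64(250)) 236
158 (np.int64(202), np.int64(250)) 236
160 (np.int64(203), np.int64(250)) 235
162 (np.int64(200), np.int64(250)) 236
164 (np.int64(199), np.int64(250)) 235
166 (np.int64(209), np.int64(249)) 216
168 (np.int64(208), np.int64(260)) 123
170 (np.int64(208), np.int64(261)) 150
172 (np.int64(212), np.int64(261)) 223
174 (np.int64(213), np.int64(261)) 224
176 (np.int64(199), np.int64(261)) 175
178 (np.int64(196), np.int64(261)) 140
180 (np.int64(195), np.int64(260)) 163
182 (np.int64(195), np.int64(261)) 156
184 (np.int64(195), np.int64(261)) 134
186 (np.int64(214), np.int64(259)) 136
188 (np.int64(197), np.int64(258)) 133
190 (np.int64(216), np.int64(250)) 114
192 (np.int64(195), np.int64(248)) 94
28.11720849657659
tool yaw 27.845226284914474
160 [467.54 251.18 167.  ] [462.02 250.   139.  ]
164 [464.28 249.52 167.  ] [458.38 248.16 139.  ]
188 [444.06 239.27 167.  ] [435.84 236.72 139.  ]
```

Call:
{"op": "apply_moves", "data": {
  "commands": [
    [0.12,0.61,-1,0,0,0.05],
    [0.12,0.61,-2.5,0,0,0.05],
    [0.12,0.61,-4,0,0,0.05],
    [0.12,0.61,-5,0,0,0.05],
    [0.12,0.61,-5,0,0,0.05],
    [0.12,0.61,-5,0,0,0.05]
  ]
}}

```text
clock: 3.05
tcp_pos: [449.8, 244.0, 292.7]
ee_rot: [0.0, 0.97, 0.242, -0.0]
force: [0.4, 0.7, 0.9]
finger_gap: 85.3
gripper_force: 0.0
```

```bash
python3 - <<'E'
from h import *
s=ctrl.observe();im=ctrl.camera('wrist');cv2.imwrite('pics/w2.png',im[:,:,::-1])
print(s['tcp_pos'],s['force'])
E
```

```text
[449.79 244.01 292.66] [0.38 0.72 0.89]
```

View pics/w2.png

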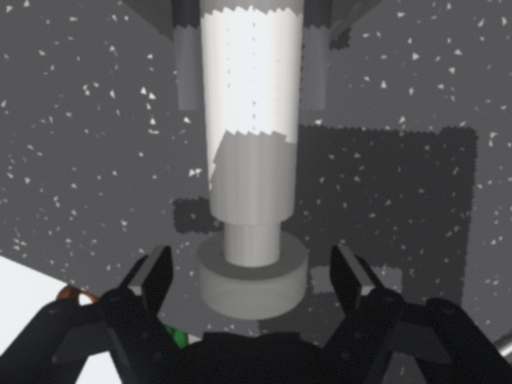

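The ring is centred between the fingers: rim columns 198–307, fingers at 172 and 330. I'll check along the axis by projecting the predicted back-face circle centre.

```bash
python3 - <<'E'
from h import *
s=ctrl.observe();C=cam('wrist',s)
a=np.array([np.cos(np.radians(28.1)),np.sin(np.radians(28.1)),0]);l=np.array([-a[1],a[0],0]);c=np.array([449.8,244,139])
for x in(10,-10):
  for v in (28*l,-28*l,np.array([0,0,28.]),np.array([0,0,15.])): print(x,proj(C,c+x*a+v))
E
```

```text
10 [194.19 248.48]
10 [304.76 248.48]
10 [249.13 282.56]
10 [249.3  264.94]
-10 [196.66 282.03]
-10 [302.42 282.03]
-10 [249.23 321.78]
-10 [249.39 301.35]
```

Call:
{"op": "apply_moves", "data": {
  "commands": [
    [0.06,0.03,0,0,0,0],
    [0.06,0.03,0,0,0,0],
    [0.06,0.03,0,0,0,0],
    [0.06,0.03,0,0,0,0],
    [0.06,0.03,0,0,0,0],
    [0.06,0.03,0,0,0,0],
    [0.06,0.03,0,0,0,0],
    [0.06,0.03,0,0,0,0]
  ],
  "fingers": 1
}}

```text
clock: 3.9
tcp_pos: [451.9, 245.6, 293.7]
ee_rot: [-0.0, 0.97, 0.243, 0.002]
force: [1.2, -4.8, 13.0]
finger_gap: 54.7
gripper_force: 60.6
```

Call:
{"op": "apply_moves", "data": {
  "commands": [
    [0,0,0.05,0,0,0],
    [0,0,0.07,0,0,0],
    [0,0,0.07,0,0,0]
  ]
}}

```text
clock: 4.2
tcp_pos: [451.1, 245.5, 294.5]
ee_rot: [-0.0, 0.97, 0.243, 0.0]
force: [1.5, -1.3, -1.8]
finger_gap: 54.6
gripper_force: 63.9
```

Call:
{"op": "apply_moves", "data": {
  "commands": [
    [-0.22,-0.12,0,0,0,0],
    [-0.44,-0.235,0,0,0,0],
    [-0.66,-0.35,0,0,0,0],
    [-0.88,-0.47,0,0,0,0],
    [-1.32,-0.7,0,0,0,0],
    [-1.76,-0.94,0,0,0,0],
    [-1.76,-0.94,0,0,0,0]
  ]
}}

```text
clock: 4.9
tcp_pos: [396.0, 216.2, 294.0]
ee_rot: [0.0, 0.97, 0.243, -0.001]
force: [-0.4, -0.0, -3.1]
finger_gap: 54.7
gripper_force: 63.9
```

Call:
{"op": "apply_moves", "data": {
  "commands": [
    [0,0,1.5,0,0,0],
    [0.3,-0.3,3,0,0,-0.5],
    [1,-1.5,4.9,0,0,-1.5],
    [2,-3.5,4.9,0,0,-3],
    [2.8,-5,4.9,0,0,-4.5],
    [2.8,-7,4.9,0,0,-6.3],
    [2.8,-7,4.9,0,0,-6.3],
    [2.8,-7,4.9,0,0,-6.3]
  ]
}}

```text
clock: 5.7
tcp_pos: [482.9, 3.5, 441.3]
ee_rot: [0.0, 1.0, -0.032, 0.0]
force: [0.2, 0.5, -3.2]
finger_gap: 54.9
gripper_force: 66.8
```

Call:
{"op": "apply_moves", "data": {
  "commands": [
    [0.5,-1.6,0,0,0,0],
    [1,-3.2,0,0,0,0],
    [1.5,-4.8,0,0,0,0],
    [1.7,-6.4,0,0,0,0],
    [1.7,-7,0,0,0,0],
    [1.7,-7,0,0,0,0],
    [1.7,-7,0,0,0,0]
  ]
}}

```text
clock: 6.4
tcp_pos: [533.0, -202.2, 440.9]
ee_rot: [-0.0, 1.0, -0.03, -0.0]
force: [-0.6, -0.0, -3.0]
finger_gap: 54.5
gripper_force: 66.8
```

```bash
python3 - <<'E'
from h import *
s=ctrl.observe();im=ctrl.camera('wrist');cv2.imwrite('pics/w3.png',im[:,:,::-1])
np.save('s3.npy',s,allow_pickle=True)
print(s['clock'],s['tcp_pos'],s['ee_rot'],s['force'],s['finger_gap'],np.degrees(2*np.arctan2(s['ee_rot'][2],s['ee_rot'][1])))
E
```

```text
6.4 [ 533.05 -202.24  440.87] [-0.    1.   -0.03 -0.  ] [-0.58 -0.02 -2.96] 54.51801246435567 -3.4120305924896734
```

View pics/w3.png

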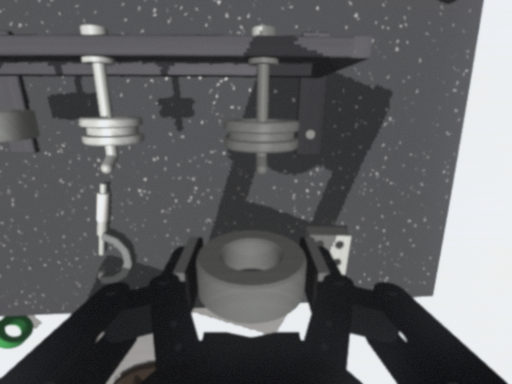

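The wrist view shows the go ring gripped at (252,270). The mate is on its hook at (262,135), with the hook rod at column about 263, its root near row 63 and its tip near row 172. The small ring (110,130) and the big ring (15,125) are to the left.

```bash
python3 - <<'E'
from h import *
s=np.load('s3.npy',allow_pickle=True).item();C=cam('wrist',s)
g=cv2.cvtColor(cv2.imread('pics/w3.png'),cv2.COLOR_BGR2GRAY).astype(int)
for r in (70,80,90,100,110,158,162,166,170):
    w=g[r,245:282];c=np.where(w>w.min()+.5*(w.max()-w.min()))[0]+245; m=(c[0]+c[-1])/2;print(r,c[0],c[-1],onz(C,(m,r),210),onz(C,(m,r),222))
print('col263',g[150:180,262])
for c in(150,200,225,310,340):print(c,list(enumerate(g[26:64,c],26)))
print('mate',[ (r,*(np.where(np.abs(g[r,215:310])>85)[0][[0,-1]]+215)) for r in range(116,156,4)])
E
```

```text
70 245 267 [ 633.84 -212.73  210.  ] [ 632.52 -212.46  222.  ]
80 258 267 [ 627.37 -216.79  210.  ] [ 626.43 -216.27  222.  ]
90 248 267 [ 621.22 -213.08  210.  ] [ 620.66 -212.79  222.  ]
100 258 267 [ 614.55 -216.19  210.  ] [ 614.39 -215.71  222.  ]
110 258 267 [ 607.94 -215.88  210.  ] [ 608.18 -215.42  222.  ]
158 257 266 [ 574.22 -213.59  210.  ] [ 576.49 -213.26  222.  ]
162 257 266 [ 571.24 -213.45  210.  ] [ 573.69 -213.13  222.  ]
166 257 266 [ 568.24 -213.3   210.  ] [ 570.87 -213.    222.  ]
170 257 267 [ 565.19 -213.53  210.  ] [ 568.   -213.21  222.  ]
col263 [128 121 113 118 125 122 114 107 102 102 101 101 104 103 104 107 111 120
 126 129 126 120 113 103  93  87  84  88  85  88]
150 [(26, np.int64(86)), (27, np.int64(87)), (28, np.int64(84)), (29, np.int64(86)), (30, np.int64(87)), (31, np.int64(86)), (32, np.int64(88)), (33, np.int64(85)), (34, np.int64(83)), (35, np.int64(84)), (36, np.int64(87)), (37, np.int64(90)), (38, np.int64(95)), (39, np.int64(95)), (40, np.int64(97)), (41, np.int64(96)), (42, np.int64(98)), (43, np.int64(96)), (44, np.int64(97)), (45, np.int6
[... 3113 characters left out ...]
), (48, np.int64(98)), (49, np.int64(99)), (50, np.int64(98)), (51, np.int64(99)), (52, np.int64(100)), (53, np.int64(100)), (54, np.int64(99)), (55, np.int64(92)), (56, np.int64(77)), (57, np.int64(60)), (58, np.int64(39)), (59, np.int64(35)), (60, np.int64(37)), (61, np.int64(38)), (62, np.int64(36)), (63, np.int64(33))]
mate [(116, np.int64(215), np.int64(267)), (120, np.int64(215), np.int64(276)), (124, np.int64(215), np.int64(298)), (128, np.int64(215), np.int64(297)), (132, np.int64(216), np.int64(309)), (136, np.int64(215), np.int64(309)), (140, np.int64(215), np.int64(290)), (144, np.int64(215), np.int64(296)), (148, np.int64(215), np.int64(294)), (152, np.int64(215), np.int64(276))]
```

Call:
{"op": "apply_moves", "data": {
  "commands": [
    [0,-0.29,-1,0,0,0],
    [0,-0.29,-2,0,0,0],
    [0,-0.29,-2.37,0,0,0],
    [0,-0.29,-2.37,0,0,0],
    [0,-0.29,-2.37,0,0,0]
  ]
}}

```text
clock: 6.95
tcp_pos: [533.8, -210.8, 371.2]
ee_rot: [0.0, 1.0, -0.029, 0.0]
force: [0.5, -0.8, -2.4]
finger_gap: 54.6
gripper_force: 66.7
```

```bash
python3 - <<'E'
from h import *
s=ctrl.observe();im=ctrl.camera('wrist');cv2.imwrite('pics/w4.png',im[:,:,::-1])
C=cam('wrist',s)
print(s['tcp_pos'],s['force'])
print('hook tip pred',proj(C,[568,-213.3,222]),proj(C,[638,-217.5,210]))
E
```

```text
[ 533.78 -210.82  371.18] [ 0.53 -0.78 -2.43]
hook tip pred [249.09 207.57] [249.32  42.77]
```

View pics/w4.png

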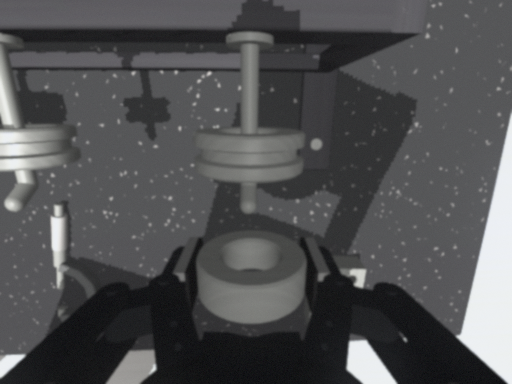

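The hook is at column 249 and the held ring's bore at 252, so I shift +y by 1.5 mm. The mate (249,155) hangs square, and the hook tip is at (248,207).

Call:
{"op": "apply_moves", "data": {
  "commands": [
    [0,0.05,-0.04,0,0,0],
    [0.3,0.03,-0.04,0,0,0],
    [0.6,0.02,-0.04,0,0,0],
    [0.9,0.0,-0.04,0,0,0],
    [1.1,-0.01,-0.04,0,0,0],
    [1.3,-0.02,-0.04,0,0,0],
    [1.3,-0.02,-0.04,0,0,0]
  ]
}}

```text
clock: 7.7
tcp_pos: [573.0, -212.0, 368.8]
ee_rot: [-0.0, 1.0, -0.029, 0.0]
force: [-0.8, -0.3, -3.8]
finger_gap: 54.8
gripper_force: 66.8
```

Call:
{"op": "apply_moves", "data": {
  "commands": [
    [0.15,-0.01,0,0,0,0],
    [0.3,-0.02,0,0,0,0],
    [0.45,-0.03,0,0,0,0],
    [0.6,-0.04,0,0,0,0],
    [0.6,-0.04,0,0,0,0]
  ]
}}

```text
clock: 8.2
tcp_pos: [591.0, -213.3, 369.0]
ee_rot: [0.0, 1.0, -0.029, 0.0]
force: [-0.7, -0.0, -3.1]
finger_gap: 54.4
gripper_force: 66.8
```

Call:
{"op": "apply_moves", "data": {
  "commands": [
    [0.1,-0.01,0,0,0,0],
    [0.2,-0.01,0,0,0,0],
    [0.3,-0.02,0,0,0,0],
    [0.4,-0.02,0,0,0,0],
    [0.4,-0.02,0,0,0,0]
  ]
}}

```text
clock: 8.7
tcp_pos: [602.8, -213.8, 369.0]
ee_rot: [0.0, 1.0, -0.029, 0.0]
force: [-0.8, 0.6, -3.8]
finger_gap: 54.8
gripper_force: 66.8
```

```bash
python3 - <<'E'
from h import *
s=ctrl.observe();im=ctrl.camera('wrist');cv2.imwrite('pics/w5.png',im[:,:,::-1])
C=cam('wrist',s)
print(s['tcp_pos'],s['force'])
E
```

```text
[ 602.76 -213.79  368.96] [-0.77  0.63 -3.81]
```

View pics/w5.png

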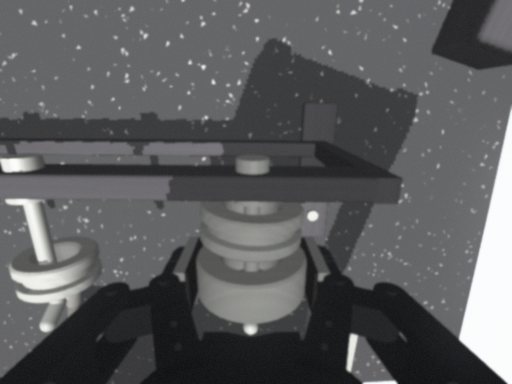

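The mate is slid back next to the rail (252,228), the go ring is behind it (250,280), and the hook tip shows clear in front at (250,328). Now I lower.

Call:
{"op": "apply_moves", "data": {
  "commands": [
    [0,0,-0.2,0,0,0],
    [0,0,-0.38,0,0,0],
    [0,0,-0.48,0,0,0],
    [0,0,-0.5,0,0,0],
    [0,0,-0.5,0,0,0]
  ]
}}

```text
clock: 9.25
tcp_pos: [602.3, -213.8, 353.8]
ee_rot: [-0.0, 1.0, -0.029, -0.0]
force: [0.3, 0.0, -3.6]
finger_gap: 55.2
gripper_force: 66.9
```

Call:
{"op": "apply_moves", "data": {
  "commands": [
    [0,0,-0.03,0,0,0],
    [0,0,-0.03,0,0,0],
    [0,0,-0.03,0,0,0]
  ]
}}

```text
clock: 9.55
tcp_pos: [602.4, -213.8, 353.6]
ee_rot: [0.0, 1.0, -0.029, 0.0]
force: [-2.6, 1.6, 6.1]
finger_gap: 54.8
gripper_force: 67.7
```

Call:
{"op": "apply_moves", "data": {
  "commands": [
    [0,0,-0.04,0,0,0],
    [0,0,-0.04,0,0,0],
    [0,0,-0.04,0,0,0]
  ]
}}

```text
clock: 9.85
tcp_pos: [602.4, -213.8, 353.3]
ee_rot: [0.0, 1.0, -0.029, 0.001]
force: [-7.0, 3.4, 19.2]
finger_gap: 54.6
gripper_force: 69.3
```

Call:
{"op": "apply_moves", "data": {
  "commands": [
    [0,0,0.04,0,0,0],
    [0,0,0.04,0,0,0]
  ]
}}

```text
clock: 10.05
tcp_pos: [602.4, -213.8, 353.5]
ee_rot: [0.0, 1.0, -0.029, 0.0]
force: [-3.1, 0.9, 7.8]
finger_gap: 54.4
gripper_force: 68.0
```

Call:
{"op": "apply_moves", "data": {
  "commands": [
    [0,0,0,0,0,0],
    [0,0,0,0,0,0],
    [0,0,0,0,0,0],
    [0,0,0,0,0,0],
    [0,0,0,0,0,0],
    [0,0,0,0,0,0],
    [0,0,0,0,0,0],
    [0,0,0,0,0,0]
  ],
  "fingers": 0
}}

```text
clock: 10.85
tcp_pos: [602.4, -213.8, 353.1]
ee_rot: [0.0, 1.0, -0.029, 0.0]
force: [0.1, 0.6, -0.2]
finger_gap: 85.4
gripper_force: 0.0
```

Call:
{"op": "apply_moves", "data": {
  "commands": [
    [0,0,0.3,0,0,0],
    [0,0,0.8,0,0,0],
    [0,0,1.6,0,0,0],
    [0,0,2.6,0,0,0],
    [-0.5,0,3.6,0,0,0],
    [-1.5,0,4.2,0,0,0],
    [-2,0,4.2,0,0,0],
    [-2,0,4.2,0,0,0]
  ]
}}

```text
clock: 11.65
tcp_pos: [540.9, -213.8, 481.4]
ee_rot: [0.001, 1.0, -0.03, 0.001]
force: [-0.8, -0.4, -0.6]
finger_gap: 85.5
gripper_force: 0.0
```

```bash
python3 - <<'E'
from h import *
s=ctrl.observe();im=ctrl.camera('wrist');cv2.imwrite('pics/w6.png',im[:,:,::-1])
sc=ctrl.camera('scene')[:,:,::-1];cv2.imwrite('pics/sc6.png',sc)
a=cv2.resize(sc[170:320,80:280],(400,300),interpolation=cv2.INTER_CUBIC);b=cv2.resize(im[:,:,::-1],(400,300))
cv2.imwrite('pics/end.png',np.hstack([b,a]))
print(s['clock'],s['tcp_pos'],s['force'])
E
```

```text
11.65 [ 540.86 -213.75  481.45] [-0.83 -0.44 -0.62]
```

View pics/end.png

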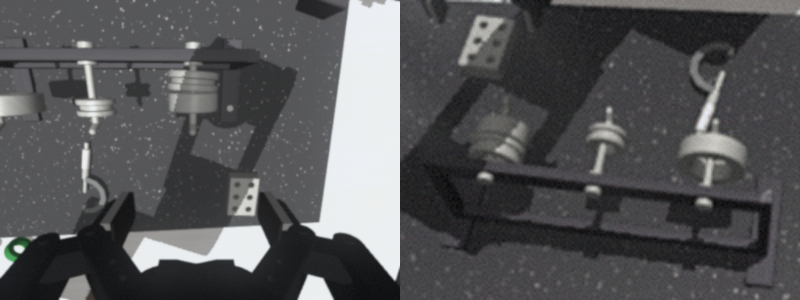

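Both rings hang side by side on the mate's hook, at (193,80) and (193,100) in the left panel. The hook tip is clear at (192,130), and the other rings, the block and the micrometer are where they were. I let it settle, then hand in.

Call:
{"op": "apply_moves", "data": {
  "commands": [
    [0,0,0,0,0,0],
    [0,0,0,0,0,0],
    [0,0,0,0,0,0],
    [0,0,0,0,0,0],
    [0,0,0,0,0,0],
    [0,0,0,0,0,0],
    [0,0,0,0,0,0],
    [0,0,0,0,0,0]
  ]
}}

```text
clock: 12.55
tcp_pos: [542.4, -213.8, 479.1]
ee_rot: [0.0, 1.0, -0.029, 0.0]
force: [-0.3, -0.2, -0.5]
finger_gap: 85.0
gripper_force: 0.0
```

```bash
python3 -c "
from bench import ctrl
print(ctrl.close_job())"
```

```text
the job is handed in; nothing more can be done
None
```

The go ring is off the shaft and hanging on the same hook as its no-go mate, which was slid back to make room; I handed the job in at about 12.6 s, and the hand-in gave no verdict.

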